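Strip down the loaded block and draw out its packing strip

TASK

The load test on the jig is over, so take the stack apart from the top: first stand each of the two brass weights upright in the round wooden dish of its size (large weight in the large dish, small weight in the small one), then lay the steel plate in the middle of its cork-faced board, lengthways along it. Last, draw the thin aluminium strip out from under the dark block by its free end and lay it centred on the wooden saddle, lengthways between the saddle's two ridges; the block is never lifted and stays in the jig against its stops, ending flat on the jig's base.

Things in the scene. Friction and masses are not known exactly. Their poses are not given: they have to be found in the camera images.
- jig: fixed grey-painted base plate, top 12 mm above the bench, x = -30 to +40 mm, 124 mm (y), under the stack. Origin at bench level below the block's place. At its front (own -x) two dark steel L-shaped stops, to 34 mm above the bench, in front of the block's ends (x = -28 to -20 mm, |y| = 32 to 57 mm); the strip comes out between them (64 mm gap) toward own -x, the robot's side.
- block: dark steel bar, 36 mm (x) by 90 mm (y) by 20 mm high, about 0.5 kg, lying on the strip in the jig just behind the stops (0 to 4 mm of play), its length along the jig's y. Origin at the centre of its underside, 18 mm above the bench at the start and 12 mm once the strip is gone. It stays in the jig.
- strip: flat aluminium strip, 120 mm (x) by 28 mm (y) by 6 mm thick, 55 g, on the jig's base under the block, underside 12 mm above the bench. Origin at the centre of its underside. Its own -x end sticks out between the stops, 55 mm beyond the base, free below; drawn 70 mm or more along own -x it is clear of block and stops. The stops hold the block back; the pull is about 10 N.
- plate: bright steel plate, 42 mm (x) by 76 mm (y) by 12 mm thick, 0.29 kg, lying on the block lengthways and carrying both weights. It overhangs the block's long sides by 3 mm. Origin at the centre of its underside, 38 mm above the bench at the start.
- large_weight: larger brass check weight with a knob, 26 mm in diameter and 34 mm tall, 0.12 kg, standing on one half of the plate. Origin at the centre of its underside, 50 mm above the bench at the start.
- small_weight: smaller brass check weight with a knob, 20 mm in diameter and 26 mm tall, 0.06 kg, standing on the other half of the plate, about 38 mm from the larger one (which one stands on which half varies). Origin at the centre of its underside, 50 mm above the bench at the start.
- large_dish: larger round wooden dish fixed to the bench, 62 mm across and 12 mm high, inside 52 mm across with its floor 8 mm above the bench (rim 4 mm above the floor). Origin at its centre at bench level.
- small_dish: smaller round wooden dish fixed to the bench, 48 mm across and 12 mm high, inside 38 mm across with its floor 8 mm above the bench (rim 4 mm above the floor). Origin at its centre at bench level.
- board: flat wooden board with a cork face, fixed to the bench, 66 mm (x) by 100 mm (y), its top 10 mm above the bench. Origin at its centre at bench level, long side along own y. Place of the plate.
- saddle: small wooden saddle fixed to the bench, 40 mm (x) by 60 mm (y); its flat seat is 16 mm above the bench and 46 mm wide between two ridges along own x that stand 6 mm above the seat. Origin at its centre at bench level. Place of the strip: laid along own x between the ridges, its ends overhanging the saddle by 40 mm on both sides.
There are look-alikes about, which are no part of the job. What is shaped like the large_weight but pink is not meant. Leave any blue look-alike of the small_dish alone.

How it is judged (in metres and radians):
On the way, in this order (a step that is already met when the one before it is completed fails the run):
1. both brass weights stand in their dishes (horizontal distance between large_weight and large_dish below 0.014 m and z of large_weight in the frame of large_dish between 0.005 and 0.012 m and angle between each of large_weight, small_weight's own z axis and vertical below 0.12 rad and linear speed of each of large_weight, small_weight below 0.03 m/s and contact force between the fingers and large_weight below 0.1 N and horizontal distance between small_weight and small_dish below 0.01 m and z of small_weight in the frame of small_dish between 0.005 and 0.012 m and contact force between the fingers and small_weight below 0.1 N and horizontal distance between plate and block below 0.02 m), for 0.2 s.
2. the plate lies on its board, the strip still under the block (horizontal distance between plate and board below 0.015 m and z of plate in the frame of board between 0.007 and 0.014 m and angle between plate's own z axis and vertical below 0.12 rad and linear speed of plate below 0.03 m/s and contact force between the fingers and plate below 0.1 N and angle between the y axis of plate and the y axis of board, either way round below 0.25 rad and horizontal distance between strip and block below 0.045 m), for 0.2 s.
3. the strip lies in the saddle (horizontal distance between strip and saddle below 0.015 m and z of strip in the frame of saddle between 0.013 and 0.02 m and angle between strip's own z axis and vertical below 0.12 rad and linear speed of strip below 0.03 m/s and contact force between the fingers and strip below 0.1 N and angle between the x axis of strip and the x axis of saddle, either way round below 0.25 rad), for 0.2 s.
At the end, for the whole second after the job is handed in: Weights upright in the dishes of their size (large within 14 mm of centre, small 10), plate flat on board and strip flat in saddle (15 mm, 0.25 rad), block flat on the jig base within 12 mm and 0.15 rad of its place; all released, at rest (all of step 3 and horizontal distance between large_weight and large_dish below 0.014 m and z of large_weight in the frame of large_dish between 0.005 and 0.012 m and angle between each of large_weight, small_weight, plate's own z axis and vertical below 0.12 rad and linear speed of each of large_weight, small_weight, plate, block below 0.03 m/s and contact force between the fingers and large_weight below 0.1 N and horizontal distance between small_weight and small_dish below 0.01 m and z of small_weight in the frame of small_dish between 0.005 and 0.012 m and contact force between the fingers and small_weight below 0.1 N and horizontal distance between plate and board below 0.015 m and z of plate in the frame of board between 0.007 and 0.014 m and contact force between the fingers and plate below 0.1 N and angle between the y axis of plate and the y axis of board, either way round below 0.25 rad and horizontal distance between block and jig below 0.012 m and z of block in the frame of jig below 0.0145 m and angle between block's own z axis and vertical below 0.08 rad and angle between the y axis of block and the y axis of jig, either way round below 0.15 rad); the robot touches nothing.
It fails at once if the block is lifted (z of block in the frame of jig above 0.027 m).
It fails at once if the block is pushed out of its place in the jig (horizontal distance between block and jig above 0.015 m).
It also fails if it takes over 112 s, if anything falls off the work surface, if the arm or the gripper's body presses on something with over 40 N, if the wrist force passes 120 N, or if a joint passes its speed limit or range.

ROBOT

A 6-joint arm with a two-finger parallel gripper is mounted at the origin on a cart in front of the work surface, level with it; the furniture and walls round the work are solid. World frame = base frame: x ahead of the robot, y to its left, z up, the work surface at z = 0. Lengths are in m, angles in degrees, forces in N, time in s.
With the tool pointing down it reaches from about 0.35 to 0.875 m from the base axis. Payload 4.2 kg.
Tool frame: the origin (TCP) lies midway between the tips of the shut fingers; the grasp point (between the pads) lies 19 mm behind it (r.pinch_z is the distance from the TCP to the grasp point, in m); z points along the fingers, y is the line along which they close (so a half turn about z gives the same grasp; the last joint's range is limited). The gripper opens to 87 mm and grips with 3 to 60 N. Pads are 19 mm wide; open, the fingers measure 117 mm over their backs; the gripper's body (75 mm by 190 mm) begins 51 mm behind the grasp point.
Start: joints at [-62.132, 22.042, 0.453, 0, -68.411, -14.817], TCP at [0.141, -0.609, 0.223] pointing down, gripper open.
Joint ranges: [-179.83, 179.83], [-69.29, 118.12], [-61.27, 80.66], [-181.25, 117.63], [-171.15, -9.14], [-177.46, 177.46]. Speed limits (degrees/s): [159.86, 159.86, 180, 180, 180, 180].

INTERFACE

Orientations are given as a 3x3 rotation matrix whose columns are the frame's x, y, z axes.
In Python, from station import r, imaging, models gives the robot as it stands. The module is installed in compiled form; this text tells all that it offers.
- The arm moves only by the tool apply_moves, never from a script. Its argument "moves" is a list of rows, each a list of 2 entries, a list of its own where there are three numbers: the shift along the tool's x, y, z in m, then the turn about the tool's z in degrees. A call has 1 to 5 rows; each row shifts and turns the commanded pose from where the row before left it, along the tool's axes as they then stand; what a row does not reach is not made up. A row lasts 1/12 s, in which the tool goes at most 41.7 mm and 7.16 degrees, less where a joint would pass 70% of its speed; a pose out of reach is approached as far as the arm can. A call is refused whole if a number of a shift passes 0.0417 or a number of a turn 7.16, either way. A call with a gripper value outside its range is refused whole. "hand" is the finger opening in m, from 0 to 0.087, set as the call begins (left out, the last holds). The fingers move at their own pace and stop on an object; the grip force is fixed at half the most. Time passes only in rows, so rows that do not move let the fingers close. It gives the time, the measured TCP pose, the force, the opening and the grip force at its end, in the units of the state.
- r.sense(): the state, without advancing time (a new reading comes with each control period).
- imaging.capture(name): name is "scene" or "top" or "wrist"; returns a dict with "frame" (384x512x3 uint8, blue, green, red), "intrinsics" (3x3 intrinsics, pixels), "eye" and "orientation" of the camera in the world. Camera axes: x right, y down, z forward; pixel columns grow to the right and rows downward; lengths in m; the calibration is good to about 2 mm. A picture is of the moment at which its call begins. There is no depth.
- r.finish_job(): hands the job in; it is judged then, once.
Trained networks look in a picture, given as the dict that the camera call returned (one of the last four; its "shot" number tells which), for a name from the list of things; names that differ only in an ending like _2 or _b are one class to them, and where a whole thing is asked for, a point or a joint stands for the part that bears it (a point fixed in the world has none). Each returns a list of dicts, best first, with "confidence" (0 to 1); they miss things now and then, are a little off and sometimes report something else, mostly with a low value. They report only what shows in the picture. A call takes as long as a camera call. They do not tell look-alikes from the thing itself.
- models.cut_out(picture, target): "region" (384x512 bool, what is visible of it) and "extent" ([left, top, width, height] as shares, 0 to 1, of the picture: columns of its width, rows of its height, round what is visible of it).
- models.place_of(picture, target): "at" ([column, row] as shares, 0 to 1, of the picture: columns of its width, rows of its height: a listed point, or the origin of a listed thing).
The state is a dict: "time_s": time; "joints": joint angles; "joint_velocities": joint speeds; "effort": joint torques, N m; "tcp_pos": TCP position; "ee_rot": TCP orientation; "wrist_force": force on the tool from outside, world axes, zero at the start; "moment": the same for the moment, N m; "gripper_width": opening from 0.0 (shut) to 1.0 (fully open); "gripper_force": force on a finger pad.
Only numpy, scipy, OpenCV 4.12 (cv2) and the standard library are available. Lean on these libraries where they do the work, as an engineer would, in place of code of your own. Each camera call takes 0.05 s, during which the arm holds its last target. There are 200 camera calls.

## Working session

There is one attempt and no reset: what is moved stays moved. The work goes in short steps, Python scripts to look and compute and a tool call to move; the robot and the scene stay as the last step left them, time stands still between calls to the robot, and variables do not carry over. Pictures are saved under pics/ and viewed, at most 14 in all, crops included, and the job is handed in when it is done.

Besides the shell and the picture viewer there is one more tool, called as name(argument=value, ...) on one line, values as JSON. apply_moves: Moves the arm, as the interface text tells. Its arguments: {"type":"object","properties":{"moves":{"type":"array"},"hand":{"type":"number"}},"required":["moves"]}

```bash
mkdir -p pics; cat > h.py <<'E'
import numpy as np, cv2
from station import r, imaging, models
def ray(c,uv):
    K=np.array(c["intrinsics"]);R=np.array(c["orientation"])
    return R@np.linalg.inv(K)@np.array([uv[0],uv[1],1.])
def at(c,uv,z):
    d=ray(c,uv);e=np.array(c["eye"]);return e+d*(z-e[2])/d[2]
def proj(c,p):
    K=np.array(c["intrinsics"]);R=np.array(c["orientation"])
    q=K@(R.T@(np.asarray(p,float)-np.array(c["eye"])));return q[:2]/q[2]
E
python3 - <<'E'
from h import *
s=r.sense();print(s["time_s"],s["tcp_pos"],np.round(s["ee_rot"],3).tolist(),s["gripper_width"],r.pinch_z)
Z=dict(large_weight=.05,small_weight=.05,plate=.038,block=.018,strip=.012,jig=0,large_dish=0,small_dish=0,board=0,saddle=0)
for n in ("top","scene"):
    c=imaging.capture(n);cv2.imwrite(f"pics/{n}0.png",c["frame"]);print(n,np.round(c["eye"],3),np.round(c["intrinsics"][0],0))
    for k,z in Z.items():
        for o in models.place_of(c,k)[:3]:
            uv=np.array(o["at"])*[512,384];print(k,round(o["confidence"],2),uv.round(1),at(c,uv,z).round(4)[:2])
E
```

```text
0.0 [ 0.14104223 -0.60825376  0.22147314] [[-0.974, -0.226, -0.001], [-0.226, 0.974, 0.002], [0.0, 0.002, -1.0]] 1.004415953613654 0.0187
top [0.4   0.006 1.175] [463.   0. 259.]
large_weight 0.62 [259.  191.3] [0.5552 0.0033]
large_weight 0.46 [222.1 210.8] [0.5084 0.0941]
large_weight 0.42 [254.1 184. ] [0.5734 0.0151]
small_weight 0.37 [269.1 181.8] [ 0.5785 -0.0218]
plate 0.67 [260.9 180.1] [ 0.5849 -0.0018]
strip 0.72 [264.  189.9] [ 0.5639 -0.0094]
jig 0.84 [260.8 181.3] [ 0.588  -0.0018]
small_dish 0.69 [160.2 239.1] [0.4435 0.255 ]
small_dish 0.66 [197.  241.5] [0.4361 0.1619]
board 0.96 [353.8 234. ] [ 0.4495 -0.2355]
board 0.64 [261.  183.7] [ 0.5817 -0.0022]
saddle 0.89 [363.8 186.2] [ 0.5715 -0.2658]
scene [-0.273 -0.247  0.495] [422.   0. 256.]
large_weight 0.72 [249.5 192.4] [0.577  0.0174]
large_weight 0.59 [209.7 217.5] [0.4434 0.0655]
small_weight 0.55 [266.9 193.9] [ 0.579  -0.0244]
small_weight 0.44 [167.  201.6] [0.4879 0.1869]
small_weight 0.37 [259.3 198.8] [ 0.5508 -0.0137]
plate 0.67 [166.8 202.8] [0.5029 0.1964]
plate 0.52 [254.4 198.2] [0.5733 0.0046]
plate 0.23 [374.1 229.9] [ 0.4958 -0.2706]
block 0.59 [256.3 203.7] [0.5838 0.0033]
strip 0.48 [256.  213.7] [ 0.547  -0.0062]
jig 0.77 [255.3 208.5] [0.5917 0.0084]
large_dish 0.44 [166.6 202. ] [0.5713 0.2357]
small_dish 0.82 [171.4 233.4] [0.4377 0.1575]
board 0.95 [356.6 256.1] [ 0.45  -0.242]
board 0.31 [255.3 198. ] [0.6453 0.0237]
saddle 0.75 [373.7 227.6] [ 0.5695 -0.2714]
```

```bash
python3 - <<'E'
import cv2
a=cv2.imread("pics/top0.png")[140:290,120:420];cv2.imwrite("pics/top0c.png",cv2.resize(a,(800,400),interpolation=cv2.INTER_CUBIC))
a=cv2.imread("pics/scene0.png")[150:300,120:420];cv2.imwrite("pics/scene0c.png",cv2.resize(a,(800,400),interpolation=cv2.INTER_CUBIC))
E
```

```text
(no output)
```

View pics/top0c.png

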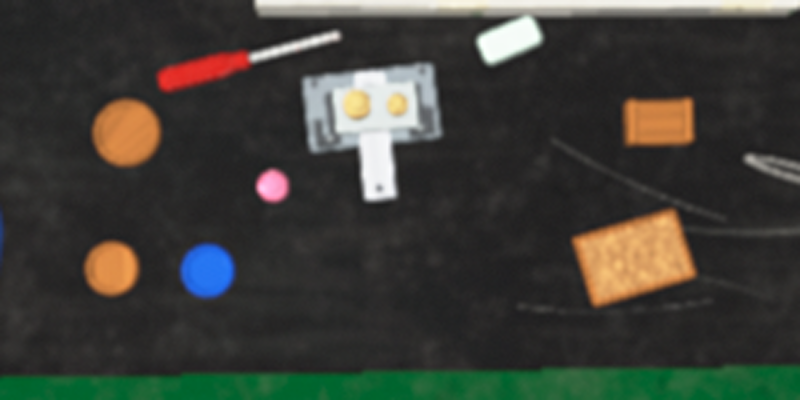

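View pics/scene0c.png

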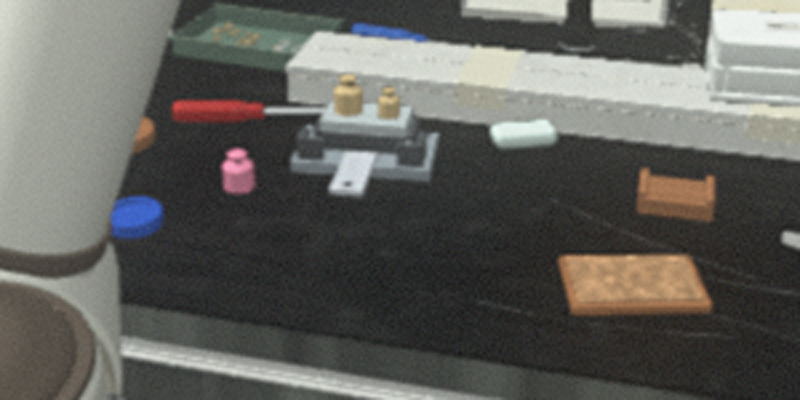

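The top picture's candidates, in full-image pixels:

| Thing | Pixel | Verdict |
|---|---|---|
| Large brass weight | (253,179) | wanted |
| Pink look-alike | (222,210) | left alone |
| Small brass weight | (269,179) | wanted |
| Large wooden dish | (167,189) | wanted |
| Small wooden dish | (162,240) | wanted |
| Blue look-alike dish | (198,241) | left alone |
| Saddle | (367,186) | wanted |
| Cork board | (357,236) | wanted |

The strip's free end points down, towards the robot. Next I'll measure these by colour.

```bash
python3 - <<'E'
from h import *
c=imaging.capture("top");f=c["frame"];hsv=cv2.cvtColor(f,cv2.COLOR_BGR2HSV)
m=cv2.inRange(hsv,(5,70,90),(28,255,255));m[:150]=0;m[285:]=0
n,l,st,ce=cv2.connectedComponentsWithStats(m)
for i in range(1,n):
    if st[i,4]<20: continue
    p=np.argwhere(l==i)[:,::-1]
    z=.012
    w=np.array([at(c,q,z)[:2] for q in p],dtype=np.float32)
    R=cv2.minAreaRect(w);print(ce[i].round(1),st[i,4],at(c,ce[i],z).round(4)[:2],"rect",np.round(R[0],4),np.round(R[1],4),round(R[2],1))
# bright / grey jig
m=cv2.inRange(hsv,(0,0,85),(180,75,255));m[:160]=0;m[225:]=0;m[:,:230]=0;m[:,292:]=0
n,l,st,ce=cv2.connectedComponentsWithStats(m)
i=1+st[1:,4].argmax();print(st[i],ce[i])
cv2.imwrite("pics/jig.png",cv2.resize(np.hstack([f[155:225,225:295],cv2.cvtColor(m,8)[155:225,225:295]]),(800,400),interpolation=cv2.INTER_NEAREST))
k=imaging.capture("wrist");s=r.sense();R=np.array(s["ee_rot"])
print("wrist eye in tool",(R.T@(np.array(k["eye"])-s["tcp_pos"])).round(3),(R.T@np.array(k["orientation"])).round(3).tolist(),np.round(k["intrinsics"],0).tolist())
E
```

```text
[253.4 178.7] 79 [0.593 0.017] rect [0.5935 0.0168] [0.0229 0.0232] 89.2
[268.8 178.8] 43 [ 0.5921 -0.0221] rect [ 0.593  -0.0226] [0.0153 0.018 ] 89.1
[167.  189.4] 533 [0.5687 0.2366] rect [0.5691 0.236 ] [0.0639 0.0643] 45.0
[366.6 185.4] 466 [ 0.5718 -0.2701] rect [ 0.5717 -0.2702] [0.0459 0.0666] 1.8
[357.3 236.1] 1164 [ 0.4435 -0.2417] rect [ 0.4437 -0.2417] [0.0704 0.1044] 15.7
[161.4 240.2] 346 [0.4402 0.2494] rect [0.4408 0.2504] [0.0503 0.05  ] 89.2
[ 233  163   53   53 1636] [259.22432763 184.15158924]
wrist eye in tool [ 0.083  0.001 -0.161] [[-0.0, -0.953, -0.303], [1.0, -0.001, 0.0], [-0.001, -0.303, 0.953]] [[318.0, 0.0, 256.0], [0.0, 318.0, 197.0], [0.0, 0.0, 1.0]]
```

View pics/jig.png

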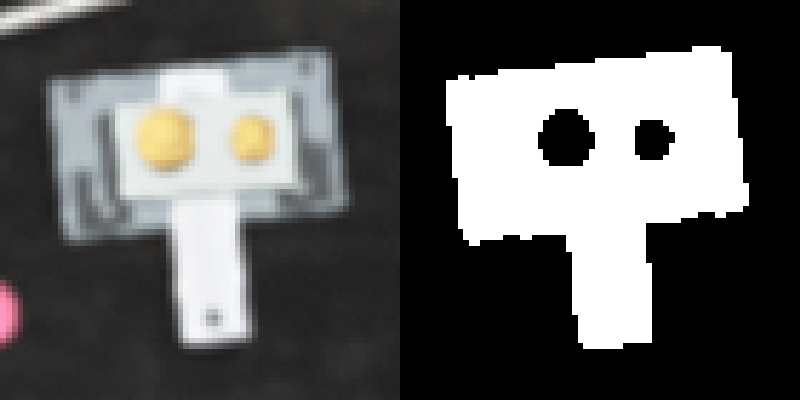

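The jig is yawed about 5°, with the large weight on its +y half. I'll travel toward the stack and look at the board and saddle with the wrist camera on the way.

apply_moves(moves=[[[-0.029,0.025,0.002],0],[[-0.029,0.025,0.002],0],[[-0.029,0.025,0.002],0],[[-0.029,0.025,0.002],0],[[-0.029,0.025,0.002],0]], hand=0.06)

```text
time_s: 1.62
tcp_pos: [0.2548, -0.4529, 0.2126]
ee_rot: [[-0.974, -0.225, 0.0], [-0.225, 0.974, -0.0], [-0.0, -0.0, -1.0]]
wrist_force: [0.4, -0.4, -0.3]
gripper_width: 0.733
gripper_force: 0.0
```

apply_moves(moves=[[[-0.029,0.025,0.002],0],[[-0.029,0.025,0.002],0],[[-0.029,0.025,0.002],0],[[-0.029,0.025,0.002],0],[[-0.029,0.025,0.002],0]])

```text
time_s: 2.03
tcp_pos: [0.368, -0.2982, 0.2029]
ee_rot: [[-0.974, -0.226, 0.001], [-0.226, 0.974, -0.0], [-0.001, -0.001, -1.0]]
wrist_force: [1.1, -0.1, 0.2]
gripper_width: 0.689
gripper_force: 0.0
```

apply_moves(moves=[[[-0.029,0.025,0.002],0],[[-0.029,0.025,0.002],0],[[0,0,0],0]])

```text
time_s: 2.28
tcp_pos: [0.4157, -0.2342, 0.1987]
ee_rot: [[-0.973, -0.232, 0.002], [-0.232, 0.973, 0.0], [-0.002, -0.0, -1.0]]
wrist_force: [-0.0, -0.4, 0.0]
gripper_width: 0.689
gripper_force: 0.0
```

```bash
cat >> h.py <<'E'
def blobs(c,m,z,mn=60):
    n,l,st,ce=cv2.connectedComponentsWithStats(m)
    for i in range(1,n):
        if st[i,4]<mn: continue
        p=np.argwhere(l==i)[:,::-1]
        w=np.array([at(c,q,z)[:2] for q in p],dtype=np.float32);R=cv2.minAreaRect(w)
        print(ce[i].round(1),st[i,:4],at(c,ce[i],z).round(4)[:2],"rect",np.round(R[0],4),np.round(R[1],4),round(R[2],1))
def wood(c,a=(5,70,90),b=(28,255,255)): return cv2.inRange(cv2.cvtColor(c["frame"],cv2.COLOR_BGR2HSV),a,b)
E
python3 - <<'E'
from h import *
c=imaging.capture("wrist");cv2.imwrite("pics/w1.png",c["frame"]);s=r.sense();print(s["time_s"],s["tcp_pos"],s["joints"])
for z in(.010,.022): blobs(c,wood(c),z,200)
E
```

```text
2.3333 [ 0.41419267 -0.23567166  0.19865914] [-1.00483477e+01  8.68042780e+00 -2.17916202e+01 -2.45512594e-03
 -5.94968211e+01 -6.65797152e+01]
[249.3 198.1] [193 152 114  98] [ 0.4464 -0.2347] rect [ 0.4529 -0.2334] [0.1169 0.1308] 2.2
[213.7 275.4] [199 267  30  17] [ 0.5562 -0.2553] rect [ 0.5555 -0.2556] [0.0221 0.0365] 10.6
[133.9 296.2] [124 269  24  57] [ 0.6098 -0.3492] rect [ 0.6121 -0.3479] [0.0874 0.0274] 2.8
[380.  297.3] [366 269  24  57] [ 0.5381 -0.041 ] rect [ 0.5394 -0.0426] [0.0875 0.0275] 24.0
[351.  348.5] [175 335 337  24] [ 0.6245 -0.051 ] rect [ 0.6237 -0.0611] [0.0388 0.4641] 13.4
[249.3 198.1] [193 152 114  98] [ 0.4425 -0.2354] rect [ 0.4488 -0.2341] [0.1129 0.1263] 2.2
[213.7 275.4] [199 267  30  17] [ 0.5485 -0.2552] rect [ 0.5479 -0.2556] [0.0214 0.0353] 10.6
[133.9 296.2] [124 269  24  57] [ 0.6003 -0.3459] rect [ 0.6026 -0.3447] [0.0844 0.0264] 2.8
[380.  297.3] [366 269  24  57] [ 0.5311 -0.0483] rect [ 0.5323 -0.0499] [0.0845 0.0265] 24.0
[351.  348.5] [175 335 337  24] [ 0.6146 -0.058 ] rect [ 0.6138 -0.0677] [0.0374 0.4482] 13.4
```

View pics/w1.png

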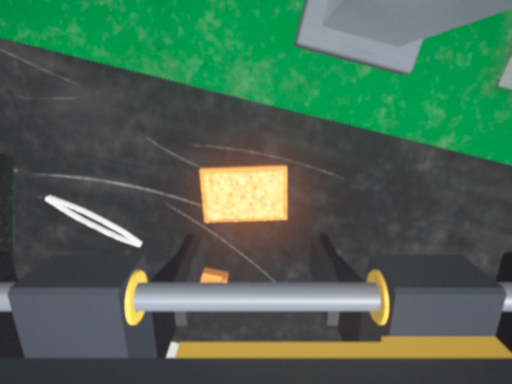

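The picture shows the cork board at about (244,194), consistent with the top camera's position for it. The gripper hides what lies ahead of it. I'll go on to the stack and turn for the weight grasps.

apply_moves(moves=[[[-0.028,0.0275,0.0035],0],[[-0.028,0.0275,0.0035],0],[[-0.028,0.0275,0.0035],0],[[-0.028,0.0275,0.0035],0],[[-0.028,0.0275,0.0035],0]])

```text
time_s: 2.75
tcp_pos: [0.5182, -0.0718, 0.1812]
ee_rot: [[-0.974, -0.225, 0.0], [-0.225, 0.974, -0.0], [-0.0, -0.0, -1.0]]
wrist_force: [1.3, -0.8, 0.9]
gripper_width: 0.691
gripper_force: 0.0
```

apply_moves(moves=[[[-0.028,0.0275,0.0035],0],[[-0.028,0.0275,0.0035],0],[[-0.028,0.0275,0.0035],0],[[0,0,0],-6.85],[[0,0,0],-6.85]])

```text
time_s: 3.17
tcp_pos: [0.5817, 0.0279, 0.1697]
ee_rot: [[-0.89, -0.457, -0.001], [-0.457, 0.89, -0.0], [0.001, 0.0, -1.0]]
wrist_force: [-0.4, -0.6, 0.8]
gripper_width: 0.691
gripper_force: 0.0
```

apply_moves(moves=[[[0,0,0],-6.85],[[0,0,0],-6.85],[[0,0,0],-6.85],[[0,0,0],-6.85],[[0,0,0],-6.85]])

```text
time_s: 3.58
tcp_pos: [0.5809, 0.0257, 0.1705]
ee_rot: [[-0.481, -0.877, -0.0], [-0.877, 0.481, -0.0], [0.0, 0.0, -1.0]]
wrist_force: [-0.8, -0.3, -0.5]
gripper_width: 0.689
gripper_force: 0.0
```

apply_moves(moves=[[[0,0,0],-6.85],[[0,0,0],-6.85],[[0,0,0],-6.85],[[0,0,0],-6.85],[[0,0,0],-6.85]])

```text
time_s: 4.0
tcp_pos: [0.5809, 0.0257, 0.1706]
ee_rot: [[0.096, -0.995, -0.0], [-0.995, -0.096, -0.0], [0.0, 0.0, -1.0]]
wrist_force: [-0.1, -0.4, -0.1]
gripper_width: 0.689
gripper_force: 0.0
```

```bash
python3 - <<'E'
from h import *
c=imaging.capture("wrist");cv2.imwrite("pics/w2.png",c["frame"]);s=r.sense();print(s["time_s"],s["tcp_pos"],np.round(s["ee_rot"],3).tolist(),s["joints"].round(1))
Z=dict(large_weight=.05,small_weight=.05,plate=.038,block=.018,strip=.012,jig=0)
for k,z in Z.items():
    for o in models.place_of(c,k)[:2]:
        uv=np.array(o["at"])*[512,384];print(k,round(o["confidence"],2),uv.round(1),at(c,uv,z).round(4)[:2])
blobs(c,wood(c),.06,60)
E
```

```text
4.05 [0.58096175 0.02574108 0.17060713] [[0.1, -0.995, -0.0], [-0.995, -0.1, -0.0], [0.0, 0.0, -1.0]] [ 18.5  20.2 -10.2   0.  -59.6 -12.8]
large_weight 0.87 [255.7 183.9] [0.5825 0.0198]
large_weight 0.79 [306.2 241.4] [0.528  0.0729]
small_weight 0.8 [257.9 143.1] [ 0.5841 -0.0176]
plate 0.84 [256.3 159.2] [ 0.5839 -0.0008]
strip 0.73 [277.8 161. ] [0.5614 0.0039]
[256.6 142.9] [246 131  22  24] [ 0.5855 -0.019 ] rect [ 0.5855 -0.0193] [0.018  0.0195] 5.5
[252.6 185.6] [239 170  28  33] [0.5854 0.0189] rect [0.5854 0.0195] [0.0241 0.0295] 5.5
[132.8 297.8] [124 270  23  56] [0.6939 0.1462] rect [0.6925 0.1466] [0.0664 0.0199] 84.9
[380.3 298.2] [367 271  23  55] [0.4474 0.1231] rect [0.4488 0.1238] [0.0198 0.0655] 16.3
[339.2 346.3] [175 320 337  38] [0.478  0.1858] rect [0.4738 0.1757] [0.3595 0.0475] 5.5
```

View pics/w2.png

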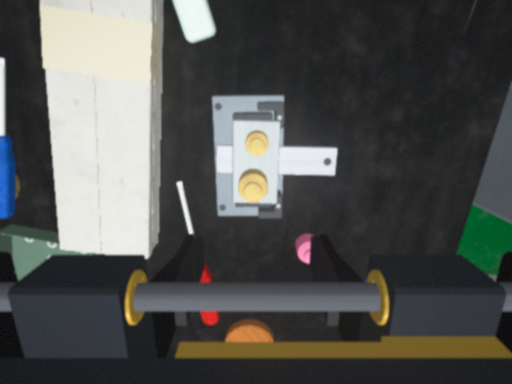

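The stack is well aligned with the tool: brass weights at (257,143) small and (253,185) large, pink look-alike at (306,245). The tool is already at the jig's yaw, so I'll grasp the large weight.

apply_moves(moves=[[[0.006,-0.001,0.029],0],[[0,0,0.029],0],[[0,0,0.029],0],[[0,0,0.027],0],[[0,0,0],0]])

```text
time_s: 4.77
tcp_pos: [0.5783, 0.0201, 0.0511]
ee_rot: [[0.089, -0.996, -0.011], [-0.996, -0.089, -0.002], [0.001, 0.012, -1.0]]
wrist_force: [-0.9, 0.3, -1.7]
gripper_width: 0.69
gripper_force: 0.0
```

apply_moves(moves=[[[0,0,0],0],[[0,0,0],0],[[0,0,0],0],[[0,0,0],0],[[0,0,0],0]], hand=0.0)

```text
time_s: 5.18
tcp_pos: [0.5833, 0.0213, 0.0581]
ee_rot: [[0.092, -0.996, 0.003], [-0.996, -0.092, 0.001], [-0.001, -0.003, -1.0]]
wrist_force: [0.2, 0.5, 0.8]
gripper_width: 0.398
gripper_force: 0.0
```

apply_moves(moves=[[[0,0,0],0],[[0,0,0],0],[[0,0,0],0],[[0,0,0],0],[[0,0,0],0]])

```text
time_s: 5.6
tcp_pos: [0.5832, 0.0212, 0.0576]
ee_rot: [[0.092, -0.996, 0.002], [-0.996, -0.092, 0.0], [-0.0, -0.002, -1.0]]
wrist_force: [-1.0, 0.5, 6.3]
gripper_width: 0.292
gripper_force: 30.0
```

apply_moves(moves=[[[0,0,-0.01],0],[[0,0,-0.025],0],[[0,0,-0.025],0],[[-0.015,0,-0.01],0],[[-0.025,-0.001,0],0]])

```text
time_s: 6.02
tcp_pos: [0.5811, 0.0601, 0.1297]
ee_rot: [[0.089, -0.996, 0.005], [-0.996, -0.089, 0.001], [-0.001, -0.005, -1.0]]
wrist_force: [0.2, 1.0, -1.1]
gripper_width: 0.289
gripper_force: 30.0
```

apply_moves(moves=[[[-0.03,-0.001,0],0],[[-0.03,-0.001,0],0],[[-0.03,-0.001,0],0],[[-0.03,-0.001,0],0],[[-0.03,-0.001,0],0]])

```text
time_s: 6.43
tcp_pos: [0.5701, 0.2118, 0.1263]
ee_rot: [[0.091, -0.996, -0.002], [-0.996, -0.091, -0.001], [0.0, 0.002, -1.0]]
wrist_force: [-0.2, -0.6, -1.0]
gripper_width: 0.289
gripper_force: 30.0
```

apply_moves(moves=[[[-0.016,0,0],0],[[-0.009,0,0],0],[[0,0,0],0],[[0,0,0],0],[[0,0,0],0]])

```text
time_s: 6.85
tcp_pos: [0.5686, 0.2343, 0.1264]
ee_rot: [[0.09, -0.996, -0.001], [-0.996, -0.09, -0.001], [0.001, 0.001, -1.0]]
wrist_force: [-0.6, 0.0, -1.3]
gripper_width: 0.288
gripper_force: 30.0
```

```bash
python3 - <<'E'
from h import *
s=r.sense();print(s["time_s"],s["tcp_pos"],np.round(s["ee_rot"],3).tolist(),s["gripper_width"])
c=imaging.capture("top");m=wood(c);m[:150]=0;m[285:]=0;blobs(c,m,.012,30)
c=imaging.capture("scene");cv2.imwrite("pics/s2.png",cv2.resize(c["frame"][120:290,80:340],(780,510)))
E
```

```text
6.85 [0.56857873 0.23427165 0.12636332] [[0.09, -0.996, -0.001], [-0.996, -0.09, -0.001], [0.001, 0.001, -1.0]] 0.2884176695112993
[102.7 159.8] [ 84 150  37  21] [0.6473 0.4016] rect [0.6469 0.4037] [0.0938 0.052 ] 89.2
[127.3 156.8] [121 150  12  15] [0.6542 0.339 ] rect [0.6537 0.3407] [0.0193 0.0382] 69.5
[268.7 178.8] [265 175   8   8] [ 0.5923 -0.0219] rect [ 0.5923 -0.022 ] [0.0163 0.0182] 44.4
[171.9 189.4] [162 177  18  26] [0.5684 0.2242] rect [0.5674 0.2252] [0.0408 0.0639] 78.7
[366.5 185.4] [354 176  27  19] [ 0.5718 -0.2701] rect [ 0.5717 -0.2701] [0.0459 0.0664] 1.8
[357.3 236.1] [334 218  47  37] [ 0.4436 -0.2417] rect [ 0.4438 -0.2416] [0.0699 0.1044] 15.9
[161.5 240.2] [151 230  21  21] [0.4402 0.2492] rect [0.4408 0.2504] [0.0503 0.05  ] 89.2
```

View pics/s2.png

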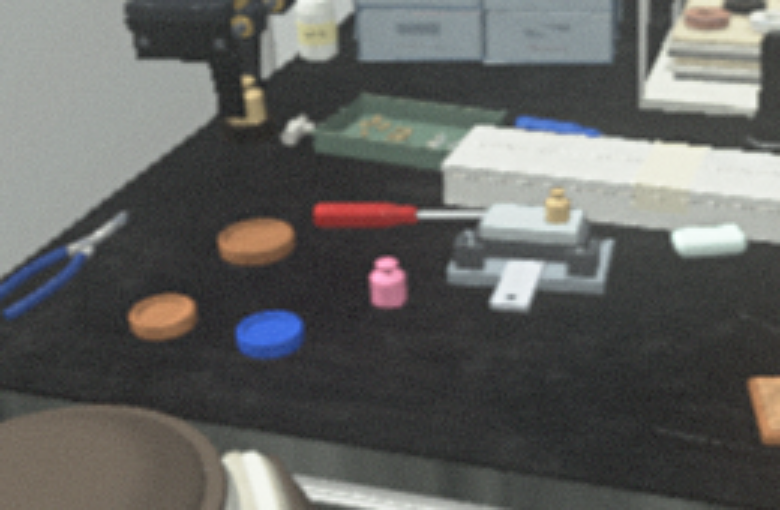

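The brass weight is held at about (250,105) in the crop, above and behind the large dish at (257,241). The small weight is still on the plate. Lowering gently.

apply_moves(moves=[[[-0.001,0,0.025],0],[[0,0,0.03],0],[[0,0,0.025],0],[[0,0,0.015],0],[[0,0,0.008],0]])

```text
time_s: 7.37
tcp_pos: [0.5675, 0.2346, 0.0211]
ee_rot: [[0.09, -0.996, -0.004], [-0.996, -0.09, -0.003], [0.002, 0.004, -1.0]]
wrist_force: [0.6, -1.1, -1.3]
gripper_width: 0.29
gripper_force: 30.0
```

apply_moves(moves=[[[0,0,0.004],0],[[0,0,0.002],0],[[0,0,0],0],[[0,0,0],0],[[0,0,0],0]])

```text
time_s: 7.78
tcp_pos: [0.5694, 0.2371, 0.0188]
ee_rot: [[0.092, -0.996, 0.002], [-0.996, -0.092, 0.001], [-0.001, -0.002, -1.0]]
wrist_force: [0.2, -0.0, -1.4]
gripper_width: 0.292
gripper_force: 30.0
```

apply_moves(moves=[[[0,0,0.0015],0],[[0,0,0.0015],0],[[0,0,0],0],[[0,0,0],0],[[0,0,0],0]])

```text
time_s: 8.2
tcp_pos: [0.5691, 0.237, 0.0156]
ee_rot: [[0.092, -0.996, 0.001], [-0.996, -0.092, 0.001], [-0.0, -0.001, -1.0]]
wrist_force: [-1.7, 0.2, 5.7]
gripper_width: 0.291
gripper_force: 30.0
```

apply_moves(moves=[[[0,0,0],0],[[0,0,0],0],[[0,0,0],0],[[0,0,0],0],[[0,0,0],0]], hand=0.05)

```text
time_s: 8.62
tcp_pos: [0.5686, 0.2366, 0.0142]
ee_rot: [[0.091, -0.996, -0.0], [-0.996, -0.091, -0.0], [0.0, 0.0, -1.0]]
wrist_force: [0.6, -0.0, 0.4]
gripper_width: 0.546
gripper_force: 0.0
```

apply_moves(moves=[[[0,0,-0.015],0],[[0,0,-0.03],0],[[0,0,-0.03],0],[[0.015,0,-0.03],0],[[0.03,0.001,-0.015],0]])

```text
time_s: 9.03
tcp_pos: [0.574, 0.1944, 0.1385]
ee_rot: [[0.096, -0.995, 0.007], [-0.995, -0.096, 0.003], [-0.002, -0.007, -1.0]]
wrist_force: [0.6, -0.2, -0.2]
gripper_width: 0.577
gripper_force: 0.0
```

apply_moves(moves=[[[0.034,0.001,0],0],[[0.034,0.001,0],0],[[0.034,0.001,0],0],[[0.034,0.001,0],0],[[0.034,0.001,0],0]])

```text
time_s: 9.45
tcp_pos: [0.5822, 0.0205, 0.1346]
ee_rot: [[0.092, -0.996, 0.0], [-0.996, -0.092, 0.0], [-0.0, -0.0, -1.0]]
wrist_force: [0.2, 0.3, 0.6]
gripper_width: 0.575
gripper_force: 0.0
```

apply_moves(moves=[[[0.025,0.001,0],0],[[0.015,0,0],0],[[0,0,0],0],[[0,0,0],0],[[0,0,0],0]])

```text
time_s: 9.87
tcp_pos: [0.585, -0.0175, 0.1344]
ee_rot: [[0.092, -0.996, -0.0], [-0.996, -0.092, 0.0], [-0.0, 0.0, -1.0]]
wrist_force: [-0.3, 0.3, -0.2]
gripper_width: 0.573
gripper_force: 0.0
```

```bash
python3 - <<'E'
from h import *
c=imaging.capture("wrist");cv2.imwrite("pics/w3.png",c["frame"]);s=r.sense();print(s["time_s"],s["tcp_pos"],np.round(s["ee_rot"],3).tolist())
for k,z in dict(small_weight=.05,plate=.038,strip=.012,large_weight=.05).items():
    for o in models.place_of(c,k)[:2]:
        uv=np.array(o["at"])*[512,384];print(k,round(o["confidence"],2),uv.round(1),at(c,uv,z).round(4)[:2])
blobs(c,wood(c),.06,60)
E
```

```text
9.9167 [ 0.58508206 -0.01714516  0.13446146] [[0.092, -0.996, -0.0], [-0.996, -0.092, 0.0], [-0.0, 0.0, -1.0]]
small_weight 0.77 [257.1 202.9] [ 0.5849 -0.0173]
plate 0.91 [256.5 218.2] [0.5837 0.0008]
strip 0.8 [276.9 215.8] [0.5636 0.0068]
[256.6 204.5] [245 191  24  28] [ 0.5855 -0.0194] rect [ 0.5856 -0.0192] [0.0182 0.0224] 5.2
[  1.2 238.7] [  0 228   4  22] [0.7896 0.0288] rect [0.7893 0.029 ] [0.0193 0.0024] 81.4
[150.7 297.8] [143 270  20  56] [0.6691 0.0741] rect [0.668  0.0746] [0.0571 0.0153] 86.9
[362.3 298.3] [351 271  20  55] [0.4863 0.058 ] rect [0.4873 0.0585] [0.0153 0.0563] 13.6
[332.7 348.3] [155 336 339  22] [0.503  0.1135] rect [0.5106 0.1123] [0.3137 0.0238] 5.2
```

apply_moves(moves=[[[0,0,0.02],0],[[0.001,0,0.025],0],[[0,0,0.018],0],[[0,0,0.01],0],[[0,0,0.004],0]])

```text
time_s: 10.53
tcp_pos: [0.5842, -0.0187, 0.0558]
ee_rot: [[0.092, -0.996, -0.003], [-0.996, -0.092, -0.001], [0.0, 0.003, -1.0]]
wrist_force: [0.6, -0.2, -0.5]
gripper_width: 0.575
gripper_force: 0.0
```

apply_moves(moves=[[[0,0,0.001],0],[[0,0,0],0],[[0,0,0],0],[[0,0,0],0],[[0,0,0],0]], hand=0.0)

```text
time_s: 10.95
tcp_pos: [0.5857, -0.0188, 0.0575]
ee_rot: [[0.092, -0.996, 0.002], [-0.996, -0.092, 0.0], [-0.0, -0.002, -1.0]]
wrist_force: [0.4, 0.1, 0.2]
gripper_width: 0.285
gripper_force: 0.0
```

apply_moves(moves=[[[0,0,0],0],[[0,0,0],0],[[0,0,0],0],[[0,0,0],0],[[0,0,0],0]])

```text
time_s: 11.37
tcp_pos: [0.5855, -0.019, 0.0572]
ee_rot: [[0.092, -0.996, 0.001], [-0.996, -0.092, -0.0], [0.0, -0.001, -1.0]]
wrist_force: [-0.9, 0.4, 5.1]
gripper_width: 0.217
gripper_force: 30.0
```

apply_moves(moves=[[[0,0,-0.01],0],[[0,0,-0.025],0],[[0,0,-0.025],0],[[-0.013,0.005,-0.015],0],[[-0.026,0.011,0],0]])

```text
time_s: 11.78
tcp_pos: [0.5688, 0.0178, 0.1355]
ee_rot: [[0.089, -0.996, 0.008], [-0.996, -0.089, 0.001], [-0.0, -0.008, -1.0]]
wrist_force: [0.8, 1.1, -0.9]
gripper_width: 0.224
gripper_force: 30.0
```

apply_moves(moves=[[[-0.026,0.011,0],0],[[-0.026,0.011,0],0],[[-0.026,0.011,0],0],[[-0.026,0.011,0],0],[[-0.026,0.011,0],0]])

```text
time_s: 12.2
tcp_pos: [0.4979, 0.1438, 0.1316]
ee_rot: [[0.091, -0.996, -0.0], [-0.996, -0.091, 0.0], [-0.0, 0.0, -1.0]]
wrist_force: [0.2, 0.2, -0.7]
gripper_width: 0.221
gripper_force: 30.0
```

apply_moves(moves=[[[-0.026,0.011,0],0],[[-0.026,0.011,0],0],[[-0.026,0.011,0],0],[[-0.021,0.01,0],0],[[-0.011,0.005,0],0]])

```text
time_s: 12.62
tcp_pos: [0.4398, 0.2498, 0.1317]
ee_rot: [[0.094, -0.996, -0.0], [-0.996, -0.094, 0.0], [-0.0, 0.0, -1.0]]
wrist_force: [-0.3, 0.1, -0.1]
gripper_width: 0.219
gripper_force: 30.0
```

apply_moves(moves=[[[0,0,0],0],[[0,0,0],0],[[0,0,0],0],[[0,0,0],0]])

```text
time_s: 12.95
tcp_pos: [0.4414, 0.2471, 0.1315]
ee_rot: [[0.09, -0.996, -0.0], [-0.996, -0.09, -0.0], [0.0, 0.0, -1.0]]
wrist_force: [0.2, -0.3, -0.8]
gripper_width: 0.219
gripper_force: 30.0
```

apply_moves(moves=[[[-0.003,0.001,0.02],0],[[0,0,0.03],0],[[0,0,0.028],0],[[0,0,0.018],0],[[0,0,0.01],0]])

```text
time_s: 13.37
tcp_pos: [0.4392, 0.2489, 0.0232]
ee_rot: [[0.089, -0.996, -0.003], [-0.996, -0.089, -0.003], [0.003, 0.003, -1.0]]
wrist_force: [1.2, -0.6, -0.1]
gripper_width: 0.221
gripper_force: 30.0
```

apply_moves(moves=[[[0,0,0.005],0],[[0,0,0.002],0],[[0,0,0],0],[[0,0,0],0],[[0,0,0],0]])

```text
time_s: 13.78
tcp_pos: [0.4405, 0.2515, 0.0197]
ee_rot: [[0.092, -0.996, 0.002], [-0.996, -0.092, 0.002], [-0.002, -0.002, -1.0]]
wrist_force: [0.3, -1.5, -0.1]
gripper_width: 0.219
gripper_force: 30.0
```

apply_moves(moves=[[[0,0,0.002],0],[[0,0,0.002],0],[[0,0,0],0],[[0,0,0],0],[[0,0,0],0]])

```text
time_s: 14.2
tcp_pos: [0.4402, 0.2514, 0.0153]
ee_rot: [[0.092, -0.996, 0.001], [-0.996, -0.092, 0.001], [-0.001, -0.001, -1.0]]
wrist_force: [-0.4, -0.1, 6.3]
gripper_width: 0.222
gripper_force: 30.0
```

apply_moves(moves=[[[0,0,0],0],[[0,0,0],0],[[0,0,0],0],[[0,0,0],0],[[0,0,0],0]], hand=0.06)

```text
time_s: 14.62
tcp_pos: [0.4397, 0.2508, 0.0143]
ee_rot: [[0.091, -0.996, -0.0], [-0.996, -0.091, -0.0], [0.0, 0.0, -1.0]]
wrist_force: [0.0, -0.0, -0.4]
gripper_width: 0.511
gripper_force: 0.0
```

apply_moves(moves=[[[0,0,-0.015],0],[[0,0,-0.03],0],[[0,0,-0.03],0],[[0.012,-0.006,-0.03],0],[[0.025,-0.012,-0.015],0]])

```text
time_s: 15.03
tcp_pos: [0.4624, 0.2179, 0.1383]
ee_rot: [[0.096, -0.995, 0.005], [-0.995, -0.096, 0.004], [-0.003, -0.006, -1.0]]
wrist_force: [1.0, 0.7, -0.3]
gripper_width: 0.689
gripper_force: 0.0
```

apply_moves(moves=[[[0.033,-0.015,0],0],[[0.033,-0.015,0],0],[[0.033,-0.015,0],0],[[0.033,-0.015,0],0],[[0.033,-0.015,0],0]])

```text
time_s: 15.45
tcp_pos: [0.5514, 0.0567, 0.1345]
ee_rot: [[0.092, -0.996, -0.0], [-0.996, -0.092, 0.0], [-0.0, 0.0, -1.0]]
wrist_force: [0.4, 0.9, 0.3]
gripper_width: 0.692
gripper_force: 0.0
```

apply_moves(moves=[[[0.03,-0.013,0],0],[[0.02,-0.009,0],0],[[0.01,-0.004,0],0],[[0,0,0],0],[[0,0,0],0]])

```text
time_s: 15.87
tcp_pos: [0.5819, 0.0008, 0.1341]
ee_rot: [[0.09, -0.996, -0.001], [-0.996, -0.09, 0.0], [-0.0, 0.001, -1.0]]
wrist_force: [-0.8, 0.5, 0.1]
gripper_width: 0.685
gripper_force: 0.0
```

```bash
python3 - <<'E'
from h import *
c=imaging.capture("wrist");s=r.sense();print(s["time_s"],s["tcp_pos"],np.round(s["ee_rot"],3).tolist())
for k,z in dict(plate=.038,strip=.012).items():
    for o in models.place_of(c,k)[:2]:
        uv=np.array(o["at"])*[512,384];print(k,round(o["confidence"],2),uv.round(1),at(c,uv,z).round(4)[:2])
a=c["frame"][150:300,150:350]
b=imaging.capture("scene")["frame"][170:270,80:340]
t=imaging.capture("top");m=wood(t);m[:150]=0;m[285:]=0;blobs(t,m,.012,10)
T=t["frame"][170:260,140:290]
cv2.imwrite("pics/c4.png",np.vstack([np.hstack([cv2.resize(a,(400,300)),cv2.resize(T,(400,300))]),cv2.resize(b,(800,300))]))
E
```

```text
15.9167 [0.58177535 0.00136592 0.13422105] [[0.092, -0.996, -0.001], [-0.996, -0.092, 0.0], [-0.0, 0.001, -1.0]]
plate 0.71 [255.  195.4] [ 0.5837 -0.0017]
strip 0.63 [276.8 194.3] [0.5629 0.0036]
[260.4 152.7] [244 150  37   9] [ 0.6601 -0.0018] rect [ 0.6567 -0.0058] [0.0923 0.0209] 89.2
[191.  157.7] [189 153   5  11] [0.6496 0.1759] rect [0.6485 0.1759] [0.0272 0.0062] 13.9
[193.6 166.5] [192 165   4   4] [0.6266 0.1692] rect [0.6268 0.1691] [0.0099 0.0056] 18.2
[124.3 182. ] [121 167  10  29] [0.589  0.3454] rect [0.5905 0.3463] [0.0764 0.0082] 18.5
[197.5 177.8] [196 175   4   7] [0.5972 0.1593] rect [0.5973 0.159 ] [0.0164 0.0064] 18.2
[366.5 185.4] [354 176  27  19] [ 0.5718 -0.2701] rect [ 0.5717 -0.2701] [0.0459 0.0664] 1.8
[247.5 199. ] [246 198   4   3] [0.5412 0.0327] rect [0.5412 0.0327] [0.0076 0.0051] 89.2
[357.3 236.1] [334 218  47  37] [ 0.4436 -0.2416] rect [ 0.4439 -0.2416] [0.0702 0.1044] 15.9
```

View pics/c4.png

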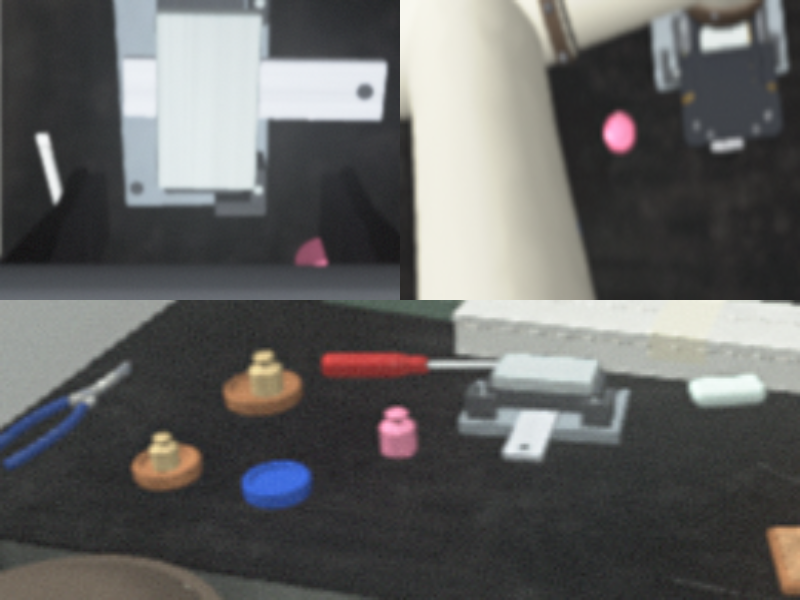

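Both weights stand upright in the wooden dishes, at (265,385) and (165,462) in the lower panel. The plate is free and lines up with the tool, so I'll go down to it.

apply_moves(moves=[[[0.001,-0.002,0.02],0],[[0,0,0.028],0],[[0,0,0.025],0],[[0,0,0.014],0],[[0,0,0.006],0]])

```text
time_s: 16.53
tcp_pos: [0.5825, 0.0005, 0.0391]
ee_rot: [[0.092, -0.996, -0.005], [-0.996, -0.092, -0.001], [0.0, 0.005, -1.0]]
wrist_force: [-0.5, -0.2, -0.3]
gripper_width: 0.69
gripper_force: 0.0
```

apply_moves(moves=[[[0,0,0.002],0],[[0,0,0],0],[[0,0,0],0],[[0,0,0],0],[[0,0,0],0]])

```text
time_s: 16.95
tcp_pos: [0.5851, 0.0003, 0.0407]
ee_rot: [[0.092, -0.996, 0.002], [-0.996, -0.092, 0.001], [-0.0, -0.002, -1.0]]
wrist_force: [-0.2, -0.2, 1.1]
gripper_width: 0.686
gripper_force: 0.0
```

apply_moves(moves=[[[0,0,0.001],0],[[0,0,0],0],[[0,0,0],0],[[0,0,0],0],[[0,0,0],0]], hand=0.0)

```text
time_s: 17.37
tcp_pos: [0.5845, 0.0001, 0.0387]
ee_rot: [[0.092, -0.996, 0.0], [-0.996, -0.092, -0.0], [0.0, -0.0, -1.0]]
wrist_force: [-0.1, -1.0, 1.5]
gripper_width: 0.477
gripper_force: 29.9
```

apply_moves(moves=[[[0,0,0],0],[[0,0,0],0],[[0,0,0],0],[[0,0,0],0]])

```text
time_s: 17.7
tcp_pos: [0.5845, 0.0001, 0.0387]
ee_rot: [[0.092, -0.996, 0.0], [-0.996, -0.092, -0.0], [0.0, -0.0, -1.0]]
wrist_force: [-0.2, 0.2, 2.1]
gripper_width: 0.475
gripper_force: 29.9
```

apply_moves(moves=[[[0,0,-0.004],0],[[0,0,-0.012],0],[[0,0,-0.02],0],[[0,0,-0.025],0],[[0.008,0.006,-0.018],0]])

```text
time_s: 18.12
tcp_pos: [0.5801, -0.0075, 0.1187]
ee_rot: [[0.093, -0.996, 0.001], [-0.996, -0.093, 0.0], [-0.0, -0.001, -1.0]]
wrist_force: [1.4, 0.4, -2.2]
gripper_width: 0.48
gripper_force: 29.9
```

apply_moves(moves=[[[0.018,0.013,-0.005],0],[[0.026,0.019,0],0],[[0.026,0.019,0],0],[[0.026,0.019,0],0],[[0.026,0.019,0],0]])

```text
time_s: 18.53
tcp_pos: [0.4999, -0.1388, 0.122]
ee_rot: [[0.092, -0.996, -0.002], [-0.996, -0.092, 0.001], [-0.001, 0.002, -1.0]]
wrist_force: [0.2, -0.6, -3.0]
gripper_width: 0.484
gripper_force: 29.9
```

apply_moves(moves=[[[0.026,0.018,0],0],[[0.026,0.018,0],0],[[0.022,0.015,0],0],[[0.015,0.01,0],0],[[0.008,0.005,0],0]])

```text
time_s: 18.95
tcp_pos: [0.4427, -0.2419, 0.122]
ee_rot: [[0.089, -0.996, -0.002], [-0.996, -0.089, 0.001], [-0.001, 0.002, -1.0]]
wrist_force: [0.3, -0.3, -3.1]
gripper_width: 0.48
gripper_force: 29.9
```

apply_moves(moves=[[[0,0,0],-3.5],[[0,0,0],-3.5],[[0,0,0],-3.5],[[0,0,0],0],[[0,0,0],0]])

```text
time_s: 19.37
tcp_pos: [0.4449, -0.2402, 0.1223]
ee_rot: [[0.27, -0.963, -0.001], [-0.963, -0.27, 0.0], [-0.001, 0.0, -1.0]]
wrist_force: [-0.1, 0.1, -2.2]
gripper_width: 0.479
gripper_force: 29.9
```

```bash
python3 - <<'E'
from h import *
s=r.sense();print(s["time_s"],s["tcp_pos"],np.round(s["ee_rot"],3).tolist())
c=imaging.capture("wrist");b=imaging.capture("scene")
cv2.imwrite("pics/c5.png",np.vstack([cv2.resize(c["frame"][100:300],(780,300)),cv2.resize(b["frame"][160:310,220:480],(780,300))]))
for z in(.01,.05): blobs(c,wood(c),z,300)
E
```

```text
19.3667 [ 0.44487991 -0.24024197  0.12227897] [[0.27, -0.963, -0.001], [-0.963, -0.27, 0.0], [-0.001, 0.0, -1.0]]
[119.  122.6] [86 80 66 86] [ 0.5733 -0.2684] rect [ 0.5739 -0.2667] [0.0477 0.0647] 0.3
[257.4 160.3] [219 133  78  56] [ 0.4525 -0.2689] rect [ 0.4523 -0.2682] [0.0667 0.0479] 14.7
[165.7 297.7] [159 270  18  56] [ 0.5034 -0.1093] rect [ 0.5022 -0.1089] [0.016 0.066] 8.1
[347.2 297.9] [337 270  18  56] [ 0.3275 -0.1583] rect [ 0.3284 -0.1574] [0.016  0.0661] 23.1
[316.8 348.3] [137 336 340  22] [ 0.3365 -0.0904] rect [ 0.3471 -0.0897] [0.3651 0.0277] 15.6
[119.  122.6] [86 80 66 86] [ 0.5579 -0.276 ] rect [ 0.5584 -0.2745] [0.0407 0.0553] 0.3
[257.4 160.3] [219 133  78  56] [ 0.4548 -0.2764] rect [ 0.4546 -0.2758] [0.0569 0.0409] 14.7
[165.7 297.7] [159 270  18  56] [ 0.4983 -0.1402] rect [ 0.4972 -0.1398] [0.0137 0.0564] 8.1
[347.2 297.9] [337 270  18  56] [ 0.348 -0.182] rect [ 0.3488 -0.1813] [0.0137 0.0564] 23.1
[316.8 348.3] [137 336 340  22] [ 0.3557 -0.1241] rect [ 0.3648 -0.1235] [0.3117 0.0236] 15.6
```

View pics/c5.png

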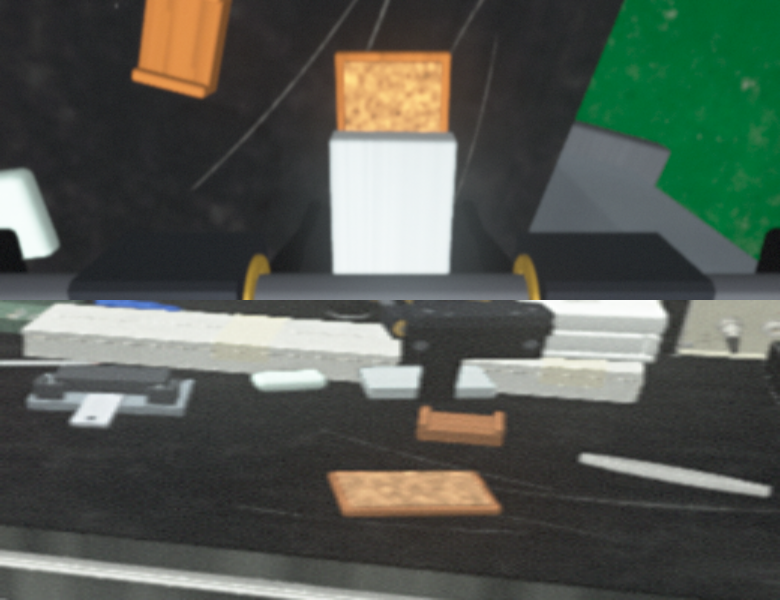

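The plate hangs level and square over the board: cork at (393,92), plate at (392,200). The saddle is at about (185,45). Lowering.

apply_moves(moves=[[[0.002,0,0.02],0],[[0,0,0.03],0],[[0,0,0.026],0],[[0,0,0.016],0],[[0,0,0.008],0]])

```text
time_s: 19.88
tcp_pos: [0.4439, -0.242, 0.0202]
ee_rot: [[0.271, -0.963, -0.005], [-0.963, -0.271, 0.001], [-0.002, 0.004, -1.0]]
wrist_force: [-0.5, -0.2, -3.3]
gripper_width: 0.48
gripper_force: 29.9
```

apply_moves(moves=[[[0,0,0.005],0],[[0,0,0.002],0],[[0,0,0],0],[[0,0,0],0],[[0,0,0],0]])

```text
time_s: 20.3
tcp_pos: [0.4463, -0.2428, 0.0166]
ee_rot: [[0.272, -0.962, 0.002], [-0.962, -0.272, -0.001], [0.001, -0.002, -1.0]]
wrist_force: [0.2, 0.2, -3.4]
gripper_width: 0.478
gripper_force: 29.9
```

apply_moves(moves=[[[0,0,0.002],0],[[0,0,0.002],0],[[0,0,0],0],[[0,0,0],0],[[0,0,0],0]])

```text
time_s: 20.72
tcp_pos: [0.4454, -0.2426, 0.0116]
ee_rot: [[0.271, -0.962, -0.0], [-0.962, -0.271, -0.0], [0.0, 0.0, -1.0]]
wrist_force: [-0.0, 0.3, -3.0]
gripper_width: 0.472
gripper_force: 29.9
```

apply_moves(moves=[[[0,0,0.0007],0],[[0,0,0],0],[[0,0,0],0]])

```text
time_s: 20.97
tcp_pos: [0.4454, -0.2426, 0.0108]
ee_rot: [[0.271, -0.962, -0.0], [-0.962, -0.271, 0.0], [-0.0, 0.0, -1.0]]
wrist_force: [0.3, -0.3, -2.8]
gripper_width: 0.478
gripper_force: 29.9
```

apply_moves(moves=[[[0,0,0],0],[[0,0,0],0],[[0,0,0],0],[[0,0,0],0],[[0,0,0],0]], hand=0.065)

```text
time_s: 21.38
tcp_pos: [0.4457, -0.2427, 0.0111]
ee_rot: [[0.272, -0.962, 0.001], [-0.962, -0.272, -0.0], [0.0, -0.001, -1.0]]
wrist_force: [0.0, -0.0, -0.1]
gripper_width: 0.721
gripper_force: 0.0
```

apply_moves(moves=[[[0,0,-0.01],0],[[0,0,-0.025],0],[[0,0,-0.03],0],[[0,0,-0.03],0],[[-0.012,-0.008,-0.015],0]])

```text
time_s: 21.8
tcp_pos: [0.4513, -0.2304, 0.1253]
ee_rot: [[0.27, -0.963, 0.006], [-0.963, -0.27, -0.002], [0.004, -0.005, -1.0]]
wrist_force: [0.6, 0.2, -0.9]
gripper_width: 0.751
gripper_force: 0.0
```

apply_moves(moves=[[[-0.03,-0.02,0],0],[[-0.03,-0.02,0],0],[[-0.03,-0.02,0],0],[[-0.03,-0.02,0],0],[[-0.03,-0.02,0],0]])

```text
time_s: 22.22
tcp_pos: [0.5057, -0.0557, 0.122]
ee_rot: [[0.271, -0.962, 0.001], [-0.962, -0.271, 0.0], [0.0, -0.001, -1.0]]
wrist_force: [1.1, -0.8, -0.6]
gripper_width: 0.747
gripper_force: 0.0
```

apply_moves(moves=[[[-0.025,-0.016,0],0],[[-0.013,-0.007,0],0],[[-0.008,-0.004,0],6.7],[[0,0,0],6.7],[[0,0,0],6.7]])

```text
time_s: 22.63
tcp_pos: [0.5191, -0.0048, 0.1217]
ee_rot: [[-0.08, -0.997, 0.001], [-0.997, 0.08, 0.0], [-0.0, -0.001, -1.0]]
wrist_force: [-1.1, -1.2, -0.0]
gripper_width: 0.749
gripper_force: 0.0
```

apply_moves(moves=[[[0,0,0],6.7],[[0,0,0],6.7],[[0,0,0],6.7],[[0,0,0],6.7],[[0,0,0],6.7]])

```text
time_s: 23.05
tcp_pos: [0.5189, -0.0058, 0.1217]
ee_rot: [[-0.618, -0.786, 0.001], [-0.786, 0.618, 0.0], [-0.001, -0.001, -1.0]]
wrist_force: [-0.2, -0.3, 0.5]
gripper_width: 0.748
gripper_force: 0.0
```

apply_moves(moves=[[[0,0,0],6.7],[[0,0,0],6.7],[[0,0,0],6.7],[[0,0,0],6.7],[[0,0,0],6.7]])

```text
time_s: 23.47
tcp_pos: [0.5189, -0.0058, 0.1217]
ee_rot: [[-0.949, -0.314, 0.001], [-0.314, 0.949, 0.0], [-0.001, -0.0, -1.0]]
wrist_force: [0.5, 0.3, 0.4]
gripper_width: 0.745
gripper_force: 0.0
```

apply_moves(moves=[[[0,0,0],6.7],[[0,0,0],6.7],[[0,0,0],0],[[0,0,0],0]])

```text
time_s: 23.8
tcp_pos: [0.5189, -0.0057, 0.1215]
ee_rot: [[-0.996, -0.095, 0.001], [-0.095, 0.996, 0.0], [-0.001, 0.0, -1.0]]
wrist_force: [-0.7, 0.0, -0.0]
gripper_width: 0.742
gripper_force: 0.0
```

```bash
python3 - <<'E'
from h import *
s=r.sense();print(s["time_s"],s["tcp_pos"],np.round(s["ee_rot"],3).tolist(),s["joints"].round(1))
c=imaging.capture("wrist");b=imaging.capture("scene")
np.save("c6.npy",c,allow_pickle=True)
cv2.imwrite("pics/c6.png",np.vstack([cv2.resize(c["frame"][130:330,130:390],(780,300)) ,cv2.resize(b["frame"][160:310,220:480],(780,300))]))
hsv=cv2.cvtColor(c["frame"],cv2.COLOR_BGR2HSV)
m=cv2.inRange(hsv,(0,0,150),(180,60,255));m[275:]=0;m[:100]=0;m[:,:180]=0;m[:,330:]=0
blobs(c,m,.018,200)
E
```

```text
23.8 [ 0.51894788 -0.00574059  0.12149721] [[-0.996, -0.095, 0.001], [-0.095, 0.996, 0.0], [-0.001, 0.0, -1.0]] [  17.3   17.6  -22.5    0.   -49.9 -101.9]
[258.8 237.4] [193 177 133  98] [0.558  0.0008] rect [5.487e-01 1.000e-04] [0.0947 0.12  ] 5.4
```

View pics/c6.png

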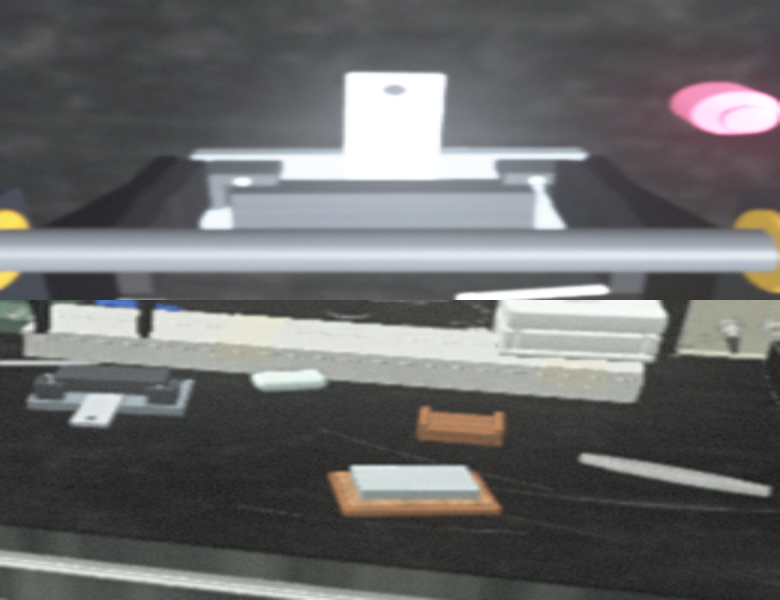

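The plate lies well on its board. The strip's free end is at wrist pixel about (262,179), pointing at the robot. Next I'll convert that to a position.

```bash
python3 - <<'E'
from h import *
c=np.load("c6.npy",allow_pickle=True).item();s=r.sense();R=np.array(s["ee_rot"])
for uv in((261.8,178.7),(245,178.7),(278.7,178.7),(260.8,243)):
    w=at(c,uv,.018);print(w.round(4),(R.T@(w-s["tcp_pos"])).round(4))
E
```

```text
[ 0.5028 -0.002   0.018 ] [0.0157 0.0053 0.1033]
[ 0.5042 -0.0163  0.018 ] [ 0.0157 -0.0092  0.1033]
[0.5015 0.0125 0.018 ] [0.0157 0.0198 0.1033]
[0.5634 0.0032 0.018 ] [-0.0451  0.0047  0.1033]
```

apply_moves(moves=[[[0,0.005,0.02],0],[[0,0,0.03],0],[[0,0,0.028],0],[[0,0,0.018],0],[[0,0,0.01],0]], hand=0.055)

```text
time_s: 24.32
tcp_pos: [0.517, -0.0012, 0.0126]
ee_rot: [[-0.996, -0.093, -0.004], [-0.093, 0.996, -0.001], [0.004, -0.001, -1.0]]
wrist_force: [-0.1, 0.2, -0.6]
gripper_width: 0.634
gripper_force: 0.0
```

apply_moves(moves=[[[0,0,0.005],0],[[0,0,0.002],0],[[0,0,0],0],[[0,0,0],0],[[0,0,0],0]])

```text
time_s: 24.73
tcp_pos: [0.5193, -0.0005, 0.009]
ee_rot: [[-0.996, -0.092, 0.002], [-0.092, 0.996, 0.001], [-0.002, 0.0, -1.0]]
wrist_force: [0.0, 0.8, -0.9]
gripper_width: 0.631
gripper_force: 0.0
```

apply_moves(moves=[[[0,0,0.003],0],[[0,0,0],0],[[0,0,0],0],[[0,0,0],0],[[0,0,0],0]])

```text
time_s: 25.15
tcp_pos: [0.5185, -0.0007, 0.005]
ee_rot: [[-0.996, -0.092, 0.0], [-0.092, 0.996, 0.0], [-0.0, 0.0, -1.0]]
wrist_force: [0.4, 0.2, -1.5]
gripper_width: 0.63
gripper_force: 0.0
```

apply_moves(moves=[[[0,0,0],0],[[0,0,0],0],[[0,0,0],0],[[0,0,0],0],[[0,0,0],0]], hand=0.0)

```text
time_s: 25.57
tcp_pos: [0.5184, -0.0008, 0.0048]
ee_rot: [[-0.996, -0.091, -0.0], [-0.091, 0.996, -0.0], [0.0, -0.0, -1.0]]
wrist_force: [-0.5, -1.2, 0.4]
gripper_width: 0.34
gripper_force: 0.3
```

apply_moves(moves=[[[0,0,0],0],[[0,0,0],0],[[0,0,0],0],[[0,0,0],0],[[0,0,0],0]])

```text
time_s: 25.98
tcp_pos: [0.5183, -0.0009, 0.0048]
ee_rot: [[-0.996, -0.091, -0.0], [-0.091, 0.996, -0.0], [0.0, -0.0, -1.0]]
wrist_force: [0.6, -1.2, -0.6]
gripper_width: 0.315
gripper_force: 29.9
```

Gripped at 27.4 mm against the strip's 28. Drawing it out gently.

apply_moves(moves=[[[0.001,0,0],0],[[0.002,0,0],0],[[0.002,0,0],0],[[0.003,0,0],0],[[0.003,0,0],0]])

```text
time_s: 26.4
tcp_pos: [0.5094, -0.0011, 0.0053]
ee_rot: [[-0.996, -0.093, 0.004], [-0.092, 0.996, 0.001], [-0.005, 0.001, -1.0]]
wrist_force: [4.0, 0.6, -2.0]
gripper_width: 0.314
gripper_force: 29.8
```

apply_moves(moves=[[[0.004,0,0],0],[[0.004,0,0],0],[[0.004,0,0],0],[[0.004,0,0],0],[[0.004,0,0],0]])

```text
time_s: 26.82
tcp_pos: [0.4875, -0.0035, 0.0051]
ee_rot: [[-0.996, -0.092, 0.001], [-0.092, 0.996, 0.0], [-0.001, 0.0, -1.0]]
wrist_force: [3.7, 0.4, -0.7]
gripper_width: 0.313
gripper_force: 29.8
```

apply_moves(moves=[[[0.004,0,0],0],[[0.004,0,0],0],[[0.004,0,0],0],[[0.004,0,0],0],[[0.004,0,0],0]])

```text
time_s: 27.23
tcp_pos: [0.4664, -0.0057, 0.0047]
ee_rot: [[-0.996, -0.091, -0.002], [-0.091, 0.996, -0.0], [0.002, -0.0, -1.0]]
wrist_force: [1.5, 0.6, -0.6]
gripper_width: 0.314
gripper_force: 29.8
```

apply_moves(moves=[[[0.004,0,0],0],[[0.005,0,0],0],[[0.005,0,0],0],[[0.005,0,0],0],[[0.005,0,0],0]])

```text
time_s: 27.65
tcp_pos: [0.4419, -0.0081, 0.0045]
ee_rot: [[-0.996, -0.091, -0.003], [-0.091, 0.996, -0.001], [0.003, -0.0, -1.0]]
wrist_force: [0.5, -0.5, -1.3]
gripper_width: 0.313
gripper_force: 29.8
```

apply_moves(moves=[[[0.006,0,0],0],[[0.006,0,0],0],[[0.006,0,0],0],[[0.004,0,0],0],[[0.002,0,0],0]])

```text
time_s: 28.07
tcp_pos: [0.4189, -0.01, 0.0049]
ee_rot: [[-0.996, -0.092, -0.001], [-0.092, 0.996, -0.0], [0.001, -0.0, -1.0]]
wrist_force: [1.1, 0.0, -0.3]
gripper_width: 0.315
gripper_force: 29.8
```

```bash
python3 - <<'E'
from h import *
s=r.sense();print(s["time_s"],s["tcp_pos"],np.round(s["ee_rot"],3).tolist(),s["gripper_width"])
c=imaging.capture("wrist");b=imaging.capture("scene")
cv2.imwrite("pics/c7.png",np.vstack([cv2.resize(c["frame"][130:330,130:390],(780,300)) ,cv2.resize(b["frame"][160:260,180:350],(780,300))]))
E
```

```text
28.0667 [ 0.41888363 -0.01002536  0.00485465] [[-0.996, -0.092, -0.001], [-0.092, 0.996, -0.0], [0.001, -0.0, -1.0]] 0.3147758889881836
```

View pics/c7.png

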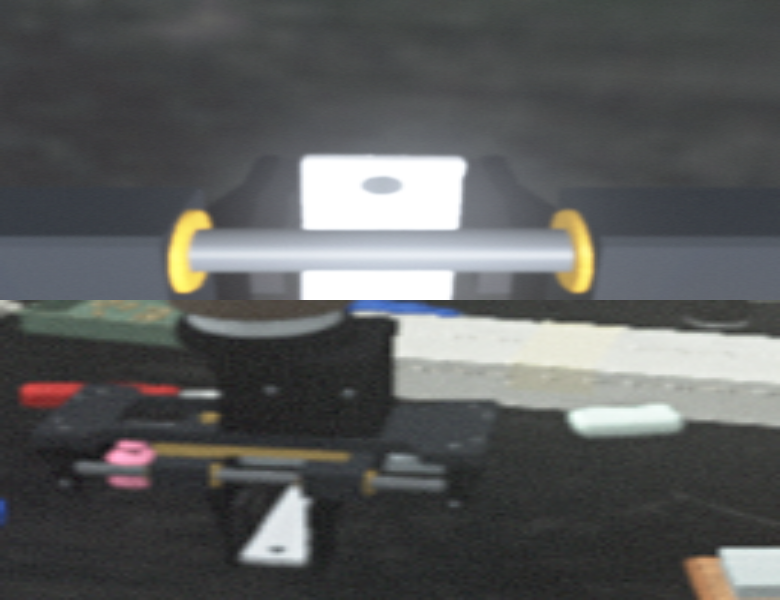

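The strip is clear of the jig, pulled 99 mm, and its end shows at wrist pixel (258,234). I'll lift it and check slip while moving toward the saddle.

```bash
python3 - <<'E'
from h import *
c=imaging.capture("wrist");s=r.sense();R=np.array(s["ee_rot"])
for uv in((230.3,234),(285,234)):
    w=at(c,uv,.018);print((R.T@(w-s["tcp_pos"])).round(4))
E
```

```text
[ 0.0171 -0.0127 -0.0131]
[ 0.0171  0.0151 -0.0131]
```

apply_moves(moves=[[[0,0,-0.005],0],[[0,0,-0.015],0],[[0,0,-0.025],0],[[0,0,-0.025],0],[[0,0,-0.01],0]])

```text
time_s: 28.63
tcp_pos: [0.4219, -0.0093, 0.088]
ee_rot: [[-0.996, -0.092, 0.005], [-0.092, 0.996, 0.001], [-0.006, 0.001, -1.0]]
wrist_force: [0.4, -0.3, -1.4]
gripper_width: 0.314
gripper_force: 29.8
```

apply_moves(moves=[[[0,0,0],2.2],[[0,0,0],2.2],[[0,0,0],0],[[0,0,0],0],[[0,0,0],0]])

```text
time_s: 29.05
tcp_pos: [0.4199, -0.0099, 0.0849]
ee_rot: [[-1.0, -0.016, -0.0], [-0.016, 1.0, -0.0], [0.0, -0.0, -1.0]]
wrist_force: [-0.3, 0.5, -1.4]
gripper_width: 0.316
gripper_force: 29.8
```

apply_moves(moves=[[[-0.0115,-0.029,0],0],[[-0.0115,-0.029,0],0],[[-0.0115,-0.029,0],0],[[-0.0115,-0.029,0],0],[[-0.0115,-0.029,0],0]])

```text
time_s: 29.47
tcp_pos: [0.4798, -0.1554, 0.0845]
ee_rot: [[-1.0, -0.016, -0.001], [-0.016, 1.0, -0.0], [0.001, 0.0, -1.0]]
wrist_force: [0.8, 0.0, -0.0]
gripper_width: 0.314
gripper_force: 29.8
```

apply_moves(moves=[[[-0.0115,-0.029,0],0],[[-0.0115,-0.029,0],0],[[-0.0115,-0.029,0],0],[[-0.008,-0.018,0],0],[[-0.0035,-0.01,0],0]])

```text
time_s: 29.88
tcp_pos: [0.5279, -0.2706, 0.0841]
ee_rot: [[-1.0, -0.013, -0.0], [-0.013, 1.0, -0.0], [0.0, -0.0, -1.0]]
wrist_force: [0.2, 0.6, -0.9]
gripper_width: 0.316
gripper_force: 29.8
```

apply_moves(moves=[[[0,0,0],0],[[0,0,0],0],[[0,0,0],0],[[0,0,0],0],[[0,0,0],0]])

```text
time_s: 30.3
tcp_pos: [0.527, -0.2673, 0.0851]
ee_rot: [[-1.0, -0.016, -0.0], [-0.016, 1.0, 0.0], [0.0, 0.0, -1.0]]
wrist_force: [0.4, -0.1, -1.0]
gripper_width: 0.319
gripper_force: 29.8
```

```bash
python3 - <<'E'
from h import *
s=r.sense();print(s["time_s"],s["tcp_pos"],np.round(s["ee_rot"],3).tolist(),s["gripper_width"])
c=imaging.capture("wrist");b=imaging.capture("scene");t=imaging.capture("top")
cv2.imwrite("pics/c8.png",np.vstack([np.hstack([cv2.resize(c["frame"][130:330,130:390],(390,300)),cv2.resize(t["frame"][150:250,310:440],(390,300))]) ,cv2.resize(b["frame"][160:290,220:480],(780,300))]))
E
```

```text
30.3 [ 0.52698154 -0.26726175  0.08509172] [[-1.0, -0.016, -0.0], [-0.016, 1.0, 0.0], [0.0, 0.0, -1.0]] 0.318508487299486
```

View pics/c8.png

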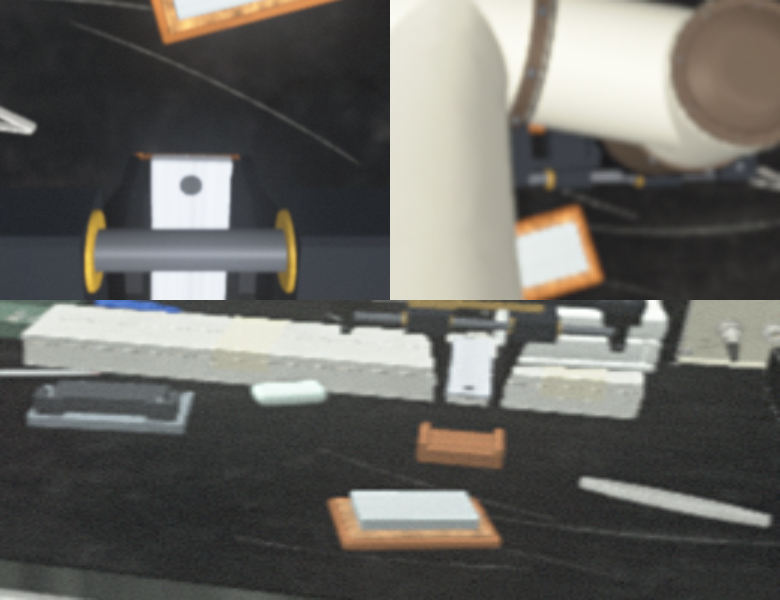

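The strip hangs level and is laterally centred on the saddle: front edge centre at 189, strip centre at 191 in the left panel. Lowering it.

apply_moves(moves=[[[0,-0.001,0.012],0],[[0,0,0.02],0],[[0,0,0.018],0],[[0,0,0.011],0],[[0,0,0.006],0]])

```text
time_s: 30.87
tcp_pos: [0.5263, -0.2689, 0.0163]
ee_rot: [[-1.0, -0.015, -0.003], [-0.015, 1.0, 0.001], [0.003, 0.001, -1.0]]
wrist_force: [-0.4, -0.0, -0.4]
gripper_width: 0.313
gripper_force: 29.8
```

apply_moves(moves=[[[0,0,0.003],0],[[0,0,0.002],0],[[0,0,0],0],[[0,0,0],0],[[0,0,0],0]])

```text
time_s: 31.28
tcp_pos: [0.5278, -0.2694, 0.0137]
ee_rot: [[-1.0, -0.015, 0.002], [-0.015, 1.0, -0.0], [-0.002, -0.0, -1.0]]
wrist_force: [1.1, 0.3, -0.6]
gripper_width: 0.314
gripper_force: 29.8
```

apply_moves(moves=[[[0,0,0.001],0],[[0,0,0],0],[[0,0,0],0],[[0,0,0],0],[[0,0,0],0]])

```text
time_s: 31.7
tcp_pos: [0.5272, -0.2693, 0.0119]
ee_rot: [[-1.0, -0.015, 0.0], [-0.015, 1.0, -0.0], [-0.0, -0.0, -1.0]]
wrist_force: [-0.2, -0.5, -0.3]
gripper_width: 0.32
gripper_force: 29.8
```

apply_moves(moves=[[[0,0,0.001],0],[[0,0,0.001],0],[[0,0,0.0005],0],[[0,0,0],0],[[0,0,0],0]])

```text
time_s: 32.12
tcp_pos: [0.5272, -0.2693, 0.0092]
ee_rot: [[-1.0, -0.015, -0.0], [-0.015, 1.0, 0.0], [0.0, 0.0, -1.0]]
wrist_force: [0.5, 0.7, -0.5]
gripper_width: 0.314
gripper_force: 29.8
```

apply_moves(moves=[[[0,0,0.0005],0],[[0,0,0],0],[[0,0,0],0]])

```text
time_s: 32.37
tcp_pos: [0.5273, -0.2693, 0.0089]
ee_rot: [[-1.0, -0.015, 0.0], [-0.015, 1.0, -0.0], [-0.0, -0.0, -1.0]]
wrist_force: [-1.0, 0.5, 0.5]
gripper_width: 0.314
gripper_force: 29.8
```

Contact is about there, so I'll release and rise straight up, then back off to clear the view.

apply_moves(moves=[[[0,0,0],0],[[0,0,0],0],[[0,0,0],0],[[0,0,0],0],[[0,0,0],0]], hand=0.05)

```text
time_s: 32.78
tcp_pos: [0.5273, -0.2693, 0.0089]
ee_rot: [[-1.0, -0.015, 0.0], [-0.015, 1.0, -0.0], [-0.0, -0.0, -1.0]]
wrist_force: [-0.0, 0.4, 0.5]
gripper_width: 0.55
gripper_force: 0.0
```

apply_moves(moves=[[[0,0,-0.01],0],[[0,0,-0.025],0],[[0,0,-0.03],0],[[0,0,-0.03],0],[[0,0,-0.02],0]])

```text
time_s: 33.2
tcp_pos: [0.5284, -0.2698, 0.1278]
ee_rot: [[-1.0, -0.015, 0.004], [-0.015, 1.0, -0.002], [-0.004, -0.002, -1.0]]
wrist_force: [0.7, 0.1, -0.5]
gripper_width: 0.577
gripper_force: 0.0
```

apply_moves(moves=[[[0.02,-0.03,0],0],[[0.02,-0.035,0],0],[[0.02,-0.035,0],0],[[0.02,-0.035,0],0],[[0.02,-0.035,0],0]])

```text
time_s: 33.62
tcp_pos: [0.4288, -0.4421, 0.1251]
ee_rot: [[-1.0, -0.016, 0.001], [-0.016, 1.0, -0.001], [-0.001, -0.001, -1.0]]
wrist_force: [0.7, 0.3, -0.1]
gripper_width: 0.573
gripper_force: 0.0
```

apply_moves(moves=[[[0,-0.02,0],0],[[0,0,0],0],[[0,0,0],0],[[0,0,0],0],[[0,0,0],0]])

```text
time_s: 34.03
tcp_pos: [0.4304, -0.4597, 0.1242]
ee_rot: [[-1.0, -0.016, 0.0], [-0.016, 1.0, 0.0], [-0.0, 0.0, -1.0]]
wrist_force: [-0.5, 0.1, -0.2]
gripper_width: 0.574
gripper_force: 0.0
```

```bash
python3 - <<'E'
from h import *
s=r.sense();print(s["time_s"],s["tcp_pos"],s["wrist_force"].round(1))
b=imaging.capture("scene");t=imaging.capture("top");f=t["frame"]
cv2.imwrite("pics/c9.png",np.vstack([cv2.resize(f[145:270,130:410],(780,300)) ,cv2.resize(b["frame"][150:310,80:470],(780,300))]))
hsv=cv2.cvtColor(f,cv2.COLOR_BGR2HSV)
m=cv2.inRange(hsv,(0,0,140),(180,60,255));m[:160]=0;m[265:]=0;m[:,:325]=0;m[:,400:]=0
blobs(t,m,.022,60)
m=wood(t);m[:150]=0;m[285:]=0;blobs(t,m,.012,40)
m=cv2.inRange(hsv,(0,0,90),(180,75,255));m[:160]=0;m[225:]=0;m[:,:230]=0;m[:,292:]=0;blobs(t,m,.012,60)
for k,z in dict(block=.012,jig=0,strip=.016,saddle=0,plate=.010,board=0).items():
    for o in models.place_of(t,k)[:1]:
        uv=np.array(o["at"])*[512,384];print(k,round(o["confidence"],2),uv.round(1),at(t,uv,z).round(4)[:2])
E
```

```text
34.0333 [ 0.43040691 -0.45973025  0.12416802] [-0.5  0.1 -0.2]
[367.5 184.9] [361 161  14  49] [ 0.5715 -0.2701] rect [ 0.5717 -0.2701] [0.0315 0.1222] 89.5
[358.6 235.5] [342 224  34  24] [ 0.4446 -0.2427] rect [ 0.4446 -0.2428] [0.0427 0.0783] 15.0
[430.3 163.5] [419 150  26  32] [ 0.626  -0.4354] rect [ 0.6258 -0.4353] [0.0247 0.1001] 53.6
[167.  189.4] [154 177  27  26] [0.5687 0.2366] rect [0.5691 0.236 ] [0.0639 0.0643] 45.0
[357.5 185.6] [354 177   8  18] [ 0.5717 -0.247 ] rect [ 0.5719 -0.2471] [0.0178 0.044 ] 87.8
[376.6 184.9] [374 176   7  19] [ 0.5728 -0.2956] rect [ 0.5724 -0.2967] [0.0152 0.0465] 87.5
[498.8 197.1] [493 190  12  15] [ 0.5372 -0.6037] rect [ 0.5361 -0.603 ] [0.0075 0.0444] 53.4
[356.2 236.6] [334 218  47  37] [ 0.4423 -0.2389] rect [ 0.4438 -0.2417] [0.0702 0.1044] 15.7
[161.5 240.2] [151 230  21  21] [0.4402 0.2493] rect [0.4408 0.2504] [0.0503 0.05  ] 89.2
[481.4 236.6] [479 230   5  14] [ 0.438  -0.5527] rect [ 0.4384 -0.5518] [0.01   0.0327] 86.0
[507.7 242.4] [504 237   8  12] [ 0.4225 -0.6177] rect [ 0.4242 -0.6176] [0.0291 0.0136] 30.5
[424.9 281.3] [404 280  39   5] [ 0.3294 -0.4048] rect [ 0.3292 -0.4002] [0.0941 0.0082] 85.9
[258.8 179.8] [233 163  53  35] [0.59   0.0035] rect [0.59   0.0036] [0.0757 0.1278] 6.0
jig 0.8 [257.6 181.5] [0.5875 0.0065]
strip 0.92 [366.2 184.7] [ 0.573  -0.2683]
saddle 0.68 [363.9 188.6] [ 0.5654 -0.2658]
plate 0.84 [356.9 234.9] [ 0.4467 -0.2412]
board 0.92 [356.5 238.1] [ 0.439 -0.242]
```

View pics/c9.png

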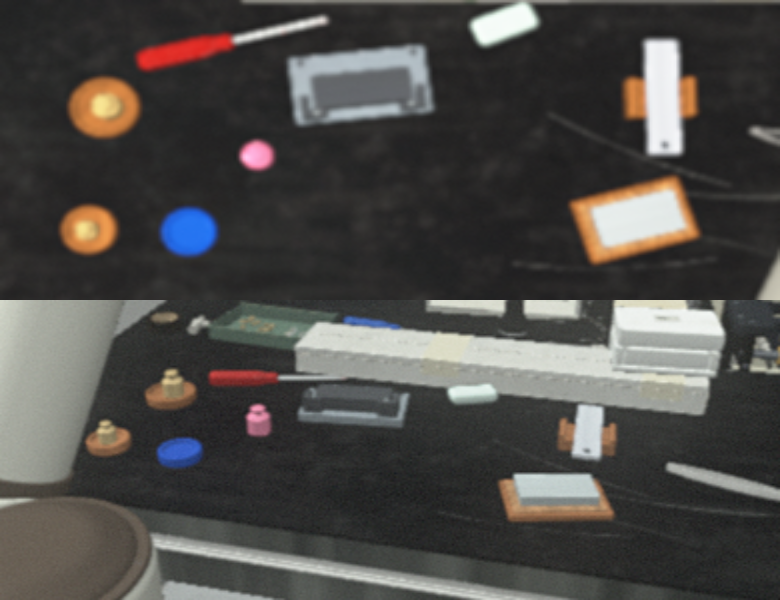

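The last picture shows everything in place: both weights upright in the wooden dishes, plate on the board, strip centred on the saddle, and block flat behind its stops. Handing in.

```bash
python3 -c "
from h import *
print(r.finish_job())"
```

```text
the job is handed in; nothing more can be done
None
```

I handed the job in at about 34 s on the robot's clock. The last pictures show both brass weights upright in their wooden dishes, the plate centred on its board, the strip centred between the saddle's ridges, and the block flat in the jig behind its stops; the hand-in gave no verdict.

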